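Gauge two cord connectors on pins and sort them

TASK

Check the cord entry of the two black connectors that lie in the channels of the pin gauge: push each one slowly along its channel, as far onto its pin as it will go without forcing it, and leave it there until both have been tried. Then draw both back off the gauge and lay them inside the trays, flat on the tray floor: a connector that went fully home against the block goes in the green tray, one that stopped at the nose of its pin goes in the red tray. Leave the other things on the bench where they are.

Things in the scene. Friction and masses are not known exactly. Their poses are not given: they have to be found in the camera images.
- gauge: Fixed two-station pin gauge: aluminium base plate 250 x 180 x 12 mm (x -140 to +110 mm), blue end block 74 mm high at its far end (x +85 to +110), two level steel pins, 25 mm diameter and 50 mm long with a 1.5 mm chamfer, standing out of the block towards the robot at y = +55 and -55, axes 36 mm above the table. Origin on the midline at table height; +x away from the robot along the pins, z up.
- left_shoulder (a point): Root centre of the gauge's left pin, on the pin's axis in the block's face (x = +85, y = +55 mm in the gauge's frame): here the mouth of a fitting connector comes to rest. Axes as gauge.
- left_nose (a point): Centre of the free end of the left pin, 50 mm in front (-x) of its shoulder.
- left_channel (a point): Centre of the floor of the left channel at its open end near the robot (x = -115, y = +55 mm, 12 mm above the table). The straight channel leads along +x to the pin: two white side rails 51 mm apart inside, 10 mm thick, 16 mm high above the floor, from here to x = +30 mm.
- right_shoulder (a point): Root centre of the gauge's right pin, on the pin's axis in the block's face (x = +85, y = -55 mm in the gauge's frame): here the mouth of a fitting connector comes to rest. Axes as gauge.
- right_nose (a point): Centre of the free end of the right pin, 50 mm in front (-x) of its shoulder.
- right_channel (a point): Centre of the floor of the right channel at its open end near the robot (x = -115, y = -55 mm, 12 mm above the table). The straight channel leads along +x to the pin: two white side rails 51 mm apart inside, 10 mm thick, 16 mm high above the floor, from here to x = +30 mm.
- guard_edge (a point): Middle of the near lower edge of the fixed clear guard over both pins (x = +37 mm in the gauge's frame, underside 74 mm and top 79 mm above the table, 180 mm wide, from here back to the block; legs at y = +/-87 mm). Connectors go on and off the pins only lengthwise beneath it. One that is fully home sticks out 52 mm from under it.
- connector_1: Black octagonal cord connector, 48 mm across flats, 100 mm long, 0.14-0.26 kg, lying on a flat in either channel. Origin mid-axis; +x to its grey cord-entry end (bore mouth), towards the pin; -x to its closed white face, towards the robot. Its bore is sound (29 mm: slides over the pin to the block) or undersize (stops at the pin's nose, 50 mm short); alike outside.
- connector_1_mouth (a point): Centre of its grey cord-entry end (the bore's mouth), 50 mm from the origin along +x.
- connector_1_face (a point): Centre of its flat white contact face, 50 mm from the origin along -x.
- connector_2: Black octagonal cord connector, 48 mm across flats, 100 mm long, 0.14-0.26 kg, lying on a flat in either channel. Origin mid-axis; +x to its grey cord-entry end (bore mouth), towards the pin; -x to its closed white face, towards the robot. Its bore is sound (29 mm: slides over the pin to the block) or undersize (stops at the pin's nose, 50 mm short); alike outside.
- connector_2_mouth (a point): Centre of its grey cord-entry end (the bore's mouth), 50 mm from the origin along +x.
- connector_2_face (a point): Centre of its flat white contact face, 50 mm from the origin along -x.
- green_tray: Green plastic tray for sound connectors, fixed, 200 x 160 mm outside (long side along its x), 40 mm high, wall and floor about 4 mm, open on top. Origin at the centre of its underside, on the table. The two trays stand left and right of the gauge and may be exchanged.
- red_tray: Red plastic tray for undersize connectors, fixed, 200 x 160 mm outside (long side along its x), 40 mm high, wall and floor about 4 mm, open on top. Origin at the centre of its underside, on the table. The two trays stand left and right of the gauge and may be exchanged.
- plug: Bystander: black octagonal plug body with white end and brass prongs, 48 mm across, about 105 mm long, lying; origin on its axis. Not to be moved.
- screwdriver: Bystander: screwdriver, 200 mm, lying; origin near its middle. Not to be moved.
- wrench: Bystander: steel wrench, 190 mm, lying. Not to be moved.
- cleaner: Bystander: yellow spray can with red cap, 60 mm wide, 170 mm tall, standing. Not to be moved.
- carton: Bystander: small cardboard carton 90 x 120 x 70 mm. Not to be moved.
- jar: Bystander: amber jar with blue cap, 64 mm wide, 80 mm tall, standing. Not to be moved.
Mind the look-alikes: they are no part of the job. What is shaped like the connector_2 but turquoise is not meant.

How it is judged:
By the outcome, as a careful person would: the job done as asked, in the order asked, and still so for the second after the job is handed in, with the robot touching nothing.
It also fails if it takes over 64 s, if anything falls off the work surface, if the arm or the gripper's body presses on something with over 40 N, if the wrist force passes 120 N, or if a joint passes its speed limit or range.

ROBOT

A 6-joint arm with a two-finger parallel gripper is mounted at the origin on the work surface. World frame = base frame: x ahead of the robot, y to its left, z up, the work surface at z = 0. Lengths are in mm, angles in rad, forces in N, time in s.
With the tool pointing down it reaches from about 300 to 775 mm from the base axis. Payload 14.6 kg.
Tool frame: the origin (TCP) lies midway between the tips of the shut fingers; the grasp point (between the pads) lies 19 mm behind it (manip.hold_point_z is the distance from the TCP to the grasp point, in mm); z points along the fingers, y is the direction in which the jaws open and shut (so a half turn about z gives the same grasp; the last joint's range is limited). The gripper opens to 94 mm and grips with 3 to 60 N. Pads are 16 mm wide; open, the fingers measure 119 mm over their backs; the gripper's body (75 mm by 177 mm) begins 78 mm behind the grasp point.
Start: joints at [1.217, 0.3, 1.521, -0, 1.321, -0.067], TCP at [155.584, 527.525, 205.446] pointing down, gripper open.
Joint ranges: [-3.03, 3.03], [-0.79, 2.21], [0.23, 2.52], [-1.04, 4.18], [0, 3.07], [-2.55, 2.55]. Speed limits (rad/s): [2.22, 2.22, 2.57, 3.14, 3.14, 3.14].

INTERFACE

Orientations are given as [roll, pitch, yaw] about the fixed x, y, z axes, in that order (R = Rz(yaw) Ry(pitch) Rx(roll)).
In Python, from cell import manip gives the robot as it stands.
- The arm moves only by the shell command python3 -m crank 'ROWS' [OPENING] [FORCE]. ROWS is JSON, a list of rows, each an object with "offset": the shift along the world's x, y, z in m, a list of three; "spin": the turn about the world's z in degrees. In form: [{"offset": [dx, dy, dz], "spin": spin}, ...]. A call has exactly 8 rows; each row is the pose to reach, as a shift and turn from the pose measured when the call began; what a row does not reach only later rows make up. A row lasts 1/12 s, in which the tool goes at most 41.7 mm and 7.16 degrees, less where a joint would pass 70% of its speed; a pose out of reach is approached as far as the arm can. A call with a gripper value outside its range is refused whole. OPENING is the opening, from 0 (shut) to 1 (fully open), set as the call begins (- or left out, the last holds). The fingers move at their own pace and stop on an object; FORCE is the grip in N (left out, the last holds). Time passes only in rows, so rows that repeat a pose let the fingers close, or fill a call up. It gives the time, the measured TCP pose, the force and the opening at its end, in the units of the state.
- manip.read_state(): the state, without advancing time (a new reading comes with each control period).
- manip.camera(name): name is "scene" or "top" or "wrist"; returns a dict with "pixels" (420x560x3 uint8, red, green, blue), "fx", "fy", "cx", "cy" (pixels), "extrinsics" (4x4, takes a point from world to camera coordinates); the wrist camera has in their place "hand_eye" (4x4, takes a point from camera to tool coordinates, whose origin is the TCP and whose axes are the flange's). Camera axes: x right, y down, z forward; pixel columns grow to the right and rows downward; lengths in mm; the calibration is good to about 2 mm. The wrist camera is an equidistant fisheye: a pixel r from the principal point sees the ray r / f radians off the axis. A picture is of the moment at which its call begins: read the wrist's pose just before it. There is no depth.
- manip.sign_off(): hands the job in, once; it reports no verdict.
Trained networks look in a picture, given as the dict that the camera call returned (one of the last four; its "shot" number tells which), for a name from the list of things; names that differ only in an ending like _2 or _b are one class to them, and where a whole thing is asked for, a point or a joint stands for the part that bears it (a point fixed in the world has none). Each returns a list of dicts, best first, with "conf" (0 to 1); they miss things now and then, are a little off and sometimes report something else, mostly with a low value. They report only what shows in the picture. A call takes as long as a camera call. They do not tell look-alikes from the thing itself.
- manip.search_frame(picture, name): "location" ([x, y, z] in mm, in world coordinates, good to about 4 mm: the middle of the surface that is visible of it).
- manip.masks_of(picture, name): "mask" (420x560 bool, what is visible of it).
The state is a dict: "clock": time; "joints": joint angles; "qd": joint speeds; "effort": joint torques, N m; "eef_pos": TCP position; "eef_rot": TCP orientation; "wrist_force": force on the tool from outside, world axes, zero at the start; "moment": the same for the moment, N m; "finger_gap": finger opening in mm.
Only numpy, scipy, OpenCV 4.12 (cv2) and the standard library are available. Lean on these libraries where they do the work, as an engineer would, in place of code of your own. Each camera call takes 0.05 s, during which the arm holds its last target. There are 200 camera calls.

## Working session

There is one attempt and no reset: what is moved stays moved. The work goes in short steps, Python scripts to look and compute and a shell command to move; the robot and the scene stay as the last step left them, time stands still between calls to the robot, and variables do not carry over. Pictures are saved under pics/ and viewed, about 8 in all and at most 12, crops included, and the job is handed in when it is done.

```bash
ls; mkdir -p pics
cat > h.py <<'E'
import numpy as np, cv2
from cell import manip
def save(p,n): cv2.imwrite('pics/'+n, p['pixels'][:,:,::-1])
def pix(p,X):
    c=(p['extrinsics']@np.r_[X,1])[:3]; return np.array([p['fx']*c[0]/c[2]+p['cx'],p['fy']*c[1]/c[2]+p['cy']])
def at_z(p,uv,z):
    E=np.array(p['extrinsics']);R=E[:3,:3];o=-R.T@E[:3,3]
    d=R.T@np.array([(uv[0]-p['cx'])/p['fx'],(uv[1]-p['cy'])/p['fy'],1]); return o+d*(z-o[2])/d[2]
E
python3 - <<'E'
from h import *
s=manip.read_state();print({k:np.round(v,3) for k,v in s.items()}, manip.hold_point_z)
t=manip.camera('top');save(t,'top1.png');sc=manip.camera('scene');save(sc,'sc1.png')
for n in ['gauge','connector_1','connector_1_mouth','connector_1_face','green_tray','red_tray','guard_edge','left_channel','right_channel','left_nose','right_nose','left_shoulder','right_shoulder','plug']:
    for nm,p in (('top',t),('scene',sc)):
        print(n,nm,[(np.round(d['location']).tolist(),np.round(pix(p,d['location'])).tolist(),round(d['conf'],2)) for d in manip.search_frame(p,n)])
cv2.imwrite('pics/both.png',np.hstack([t['pixels'],sc['pixels']])[:,:,::-1])
E
```

```text
pics
{'clock': np.float64(0.0), 'joints': array([ 1.217,  0.3  ,  1.522, -0.   ,  1.321, -0.067]), 'qd': array([-0.   ,  0.001,  0.001,  0.   ,  0.   , -0.001]), 'effort': array([ 2.0000e-03, -5.3180e+01, -3.5274e+01,  7.1000e-02,  2.4000e-02,
       -0.0000e+00]), 'eef_pos': array([155.495, 527.287, 204.891]), 'eef_rot': array([-3.14 , -0.   ,  2.855]), 'wrist_force': array([-0.649,  0.118, -0.098]), 'moment': array([-0.001, -0.049, -0.039]), 'finger_gap': np.float64(93.843)} 18.8
gauge top [([614.0, -17.0, 26.0], [283.0, 194.0], 0.6)]
gauge scene [([674.0, -48.0, 46.0], [297.0, 246.0], 0.58)]
connector_1 top [([335.0, -171.0, 45.0], [342.0, 325.0], 0.8), ([530.0, 37.0, 59.0], [256.0, 225.0], 0.76), ([530.0, -72.0, 56.0], [304.0, 230.0], 0.72), ([342.0, 24.0, 47.0], [252.0, 312.0], 0.56)]
connector_1 scene [([354.0, 9.0, 41.0], [237.0, 191.0], 0.94), ([354.0, -183.0, 42.0], [180.0, 213.0], 0.91), ([548.0, -86.0, 51.0], [253.0, 228.0], 0.75), ([538.0, 23.0, 54.0], [282.0, 211.0], 0.72)]
connector_1_mouth top [([525.0, 40.0, 58.0], [254.0, 227.0], 0.78)]
connector_1_mouth scene [([539
[... 1331 characters left out ...]
t_nose scene [([672.0, -49.0, 48.0], [297.0, 245.0], 0.93)]
right_nose top [([610.0, -17.0, 31.0], [283.0, 195.0], 0.65)]
right_nose scene [([670.0, -51.0, 46.0], [296.0, 246.0], 0.84)]
left_shoulder top [([612.0, -13.0, 28.0], [281.0, 195.0], 0.86)]
left_shoulder scene [([669.0, -50.0, 46.0], [295.0, 245.0], 0.87)]
right_shoulder top [([607.0, -17.0, 25.0], [283.0, 197.0], 0.89)]
right_shoulder scene [([671.0, -44.0, 47.0], [298.0, 245.0], 0.64)]
plug top [([766.0, 57.0, 40.0], [259.0, 128.0], 0.58), ([526.0, 37.0, 63.0], [255.0, 226.0], 0.55)]
plug scene [([782.0, 45.0, 38.0], [356.0, 255.0], 0.8), ([549.0, -86.0, 51.0], [253.0, 228.0], 0.53), ([766.0, -297.0, 55.0], [238.0, 312.0], 0.24)]
```

View pics/top1.png

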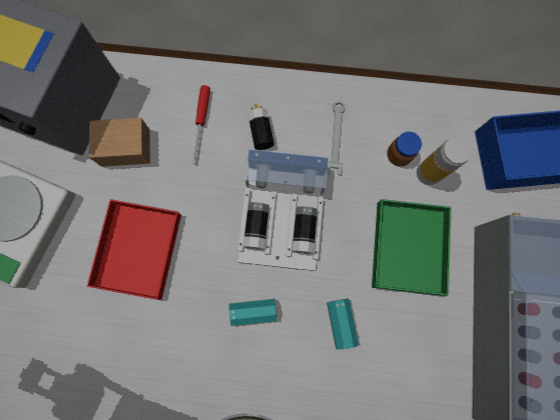

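View pics/sc1.png

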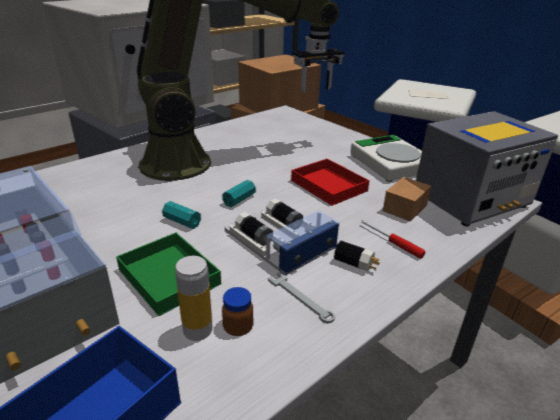

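The black connectors lie in the gauge channels, at top pixels (256,225) left and (304,230) right. The turquoise look-alikes at (252,312) and (342,325) are not meant. The red tray is at (135,250) and the green at (412,247). I'll confirm with an enlarged crop of the gauge.

Run:
```python
from h import *
im=cv2.imread('pics/top1.png')[140:280,225:345]
cv2.imwrite('pics/crop1.png',cv2.resize(im,None,fx=4.2,fy=4.2,interpolation=cv2.INTER_CUBIC))
```

```text
(no output)
```

View pics/crop1.png

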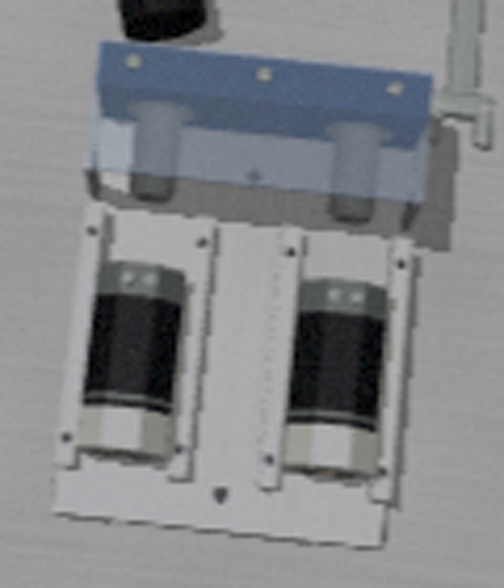

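```bash
cat > fit.py <<'E'
from h import *
from scipy.optimize import least_squares
t=manip.camera('top')
f=lambda u,v:np.array([225+u/4.2-.4,140+v/4.2-.4])
obs=[((-140,90,12),(53,513)),((-140,-90,12),(383,548)),((110,90,74),(100,42)),((110,-90,74),(433,75)),((-115,85,28)and(-115,90.5,28),(58,464)),((-115,-90.5,28),(396,505))]
def w(q,X):
    c,s=np.cos(q[2]),np.sin(q[2]); return np.array([q[0]+c*X[0]-s*X[1],q[1]+s*X[0]+c*X[1],X[2]])
r=least_squares(lambda q:np.concatenate([pix(t,w(q,X))-f(*o) for X,o in obs]),[600,-20,-.1])
q=r.x;print('gauge',q,np.degrees(q[2]));print(np.round(r.fun,1))
# connectors in gauge frame: top flat mouth mid, face mid at z=60
c,s=np.cos(q[2]),np.sin(q[2])
for n,uv in dict(Lm=(144,262),Lf=(124,452),Rm=(342,278),Rf=(330,468)).items():
    p=at_z(t,f(*uv),60)[:2]-q[:2]; print(n,at_z(t,f(*uv),60).round(),np.round([c*p[0]+s*p[1],-s*p[0]+c*p[1]],1))
for nm in ('red_tray','green_tray'):
    m=manip.masks_of(t,nm)[0]['mask'].astype(np.uint8)
    n,l,st,_=cv2.connectedComponentsWithStats(m);k=1+st[1:,4].argmax()
    ct=max(cv2.findContours((l==k).astype(np.uint8),0,2)[0],key=cv2.contourArea)
    b=cv2.minAreaRect(ct);P=np.array([at_z(t,x,40)[:2] for x in cv2.boxPoints(b)])
    print(nm,P.round().tolist(),P.mean(0).round(),[round(float(np.linalg.norm(P[i]-P[i-1]))) for i in range(4)])
E
python3 fit.py
```

```text
gauge [ 5.87161818e+02 -1.91641594e+01  1.88288702e-03] 0.10788147978556598
[ 0.3  0.4  0.3  0.3  0.3 -0.1  0.4 -0.1 -0.3  0.4 -0.9 -1. ]
Lm [582.  35.  60.] [-5.4 54.4]
Lf [480.  34.  60.] [-107.3   53.6]
Rm [584. -70.  60.] [ -3.1 -51.2]
Rf [483. -73.  60.] [-104.4  -53.9]
red_tray [[357.0, 394.0], [564.0, 391.0], [546.0, 209.0], [341.0, 220.0]] [452. 304.] [175, 207, 183, 205]
green_tray [[412.0, -228.0], [623.0, -230.0], [629.0, -405.0], [419.0, -396.0]] [ 521. -315.] [168, 210, 175, 210]
```

The crop shows both black connectors: white face near the robot (crop rows 452/468), grey mouth toward the pins. The gauge fits at about (587,-19) with yaw 0 and ≤1 px residuals. I'll push each one on its white face with shut fingers.

```bash
python3 -m crank '[{"offset":[0.020,-0.034,0],"spin":5},{"offset":[0.042,-0.068,0],"spin":10},{"offset":[0.062,-0.102,0],"spin":16.4},{"offset":[0.082,-0.136,0],"spin":16.4},{"offset":[0.102,-0.170,0],"spin":16.4},{"offset":[0.122,-0.204,0],"spin":16.4},{"offset":[0.142,-0.238,0],"spin":16.4},{"offset":[0.162,-0.272,0],"spin":16.4}]' 0 20
python3 -m crank '[{"offset":[0.020,-0.034,0],"spin":0},{"offset":[0.040,-0.068,0],"spin":0},{"offset":[0.060,-0.102,0],"spin":0},{"offset":[0.080,-0.136,0],"spin":0},{"offset":[0.100,-0.170,0],"spin":0},{"offset":[0.120,-0.200,-0.02],"spin":0},{"offset":[0.133,-0.219,-0.05],"spin":0},{"offset":[0.133,-0.219,-0.08],"spin":0}]'
```

```text
clock: 2.32
eef_pos: [318.1, 253.8, 205.7]
eef_rot: [3.141, 0.001, 3.141]
wrist_force: [1.2, 0.8, 0.6]
finger_gap: 44.1
clock: 2.98
eef_pos: [453.1, 31.7, 125.1]
eef_rot: [-3.142, 0.003, 3.138]
wrist_force: [1.1, 1.1, -1.2]
finger_gap: 0.4
```

```bash
python3 -m crank '[{"offset":[0,0.004,-0.035],"spin":0},{"offset":[0,0.004,-0.070],"spin":0},{"offset":[0,0.004,-0.095],"spin":0},{"offset":[0,0.004,-0.097],"spin":0},{"offset":[0.003,0.004,-0.097],"spin":0},{"offset":[0.007,0.004,-0.097],"spin":0},{"offset":[0.011,0.004,-0.097],"spin":0},{"offset":[0.015,0.004,-0.097],"spin":0}]'
python3 - <<'E'
from h import *
t=manip.camera('top');im=t['pixels'][140:280,225:345,::-1]
w=manip.camera('wrist')['pixels'][:,:,::-1]
cv2.imwrite('pics/p3.png',np.hstack([cv2.resize(im,(360,420),interpolation=cv2.INTER_CUBIC),cv2.resize(w,(440,420))]))
E
```

```text
clock: 3.65
eef_pos: [469.6, 35.7, 29.7]
eef_rot: [-3.142, 0.006, 3.138]
wrist_force: [-0.0, 1.1, 0.9]
finger_gap: 0.3
```

View pics/p3.png

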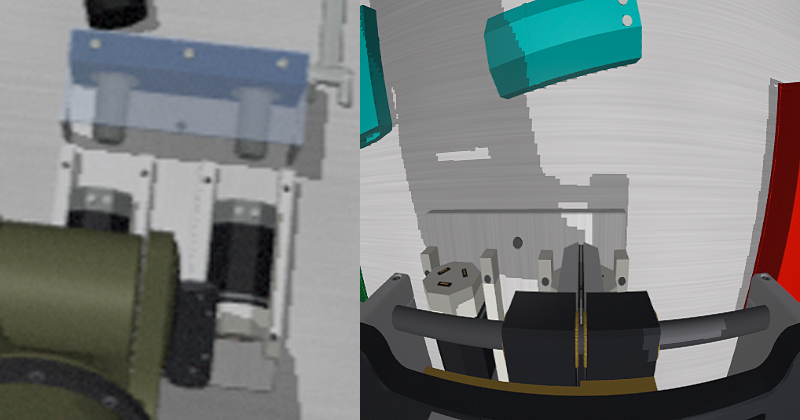

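The left face (wrist view, beside x≈605, y≈278) lies straight ahead of the centred fingers. I'll push slowly.

```bash
python3 -m crank '[{"offset":[0.003,0,0],"spin":0},{"offset":[0.006,0,0],"spin":0},{"offset":[0.009,0,0],"spin":0},{"offset":[0.012,0,0],"spin":0},{"offset":[0.015,0,0],"spin":0},{"offset":[0.018,0,0],"spin":0},{"offset":[0.021,0,0],"spin":0},{"offset":[0.024,0,0],"spin":0}]'
python3 -m crank '[{"offset":[0.001,0,0],"spin":0},{"offset":[0.002,0,0],"spin":0},{"offset":[0.003,0,0],"spin":0},{"offset":[0.004,0,0],"spin":0},{"offset":[0.005,0,0],"spin":0},{"offset":[0.006,0,0],"spin":0},{"offset":[0.007,0,0],"spin":0},{"offset":[0.008,0,0],"spin":0}]'
```

```text
clock: 4.42
eef_pos: [493.6, 35.7, 29.1]
eef_rot: [-3.142, 0.005, 3.138]
wrist_force: [-1.5, -0.4, 1.1]
finger_gap: 0.4
clock: 5.08
eef_pos: [501.6, 35.7, 29.0]
eef_rot: [-3.142, 0.005, 3.138]
wrist_force: [-0.6, -0.5, -1.4]
finger_gap: 0.5
```

```bash
python3 -m crank '[{"offset":[0.001,0,0],"spin":0},{"offset":[0.002,0,0],"spin":0},{"offset":[0.003,0,0],"spin":0},{"offset":[0.004,0,0],"spin":0},{"offset":[0.005,0,0],"spin":0},{"offset":[0.006,0,0],"spin":0},{"offset":[0.007,0,0],"spin":0},{"offset":[0.008,0,0],"spin":0}]'
python3 - <<'E'
from h import *
t=manip.camera('top');im=t['pixels'][140:280,225:345,::-1]
cv2.imwrite('pics/p4.png',cv2.resize(im,None,fx=4.2,fy=4.2,interpolation=cv2.INTER_CUBIC))
E
```

```text
clock: 5.75
eef_pos: [509.7, 35.7, 29.1]
eef_rot: [-3.142, 0.005, 3.138]
wrist_force: [-1.6, 0.6, -1.1]
finger_gap: 0.3
```

View pics/p4.png

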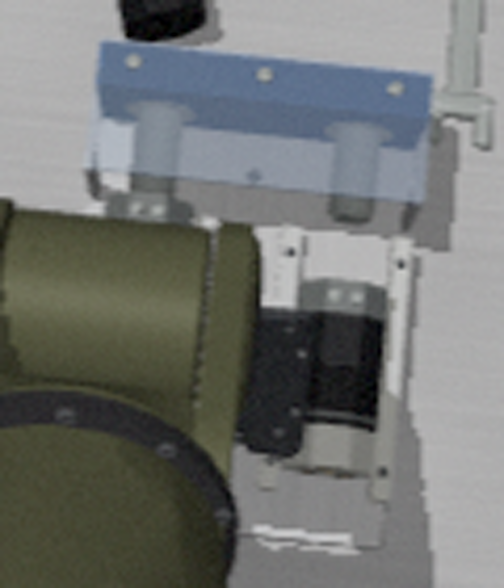

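The left grey mouth (crop ≈(150,195)) is right at the pin's nose. I'll continue gently.

```bash
python3 -m crank '[{"offset":[0.0007,0,0],"spin":0},{"offset":[0.0014,0,0],"spin":0},{"offset":[0.002,0,0],"spin":0},{"offset":[0.0027,0,0],"spin":0},{"offset":[0.0034,0,0],"spin":0},{"offset":[0.004,0,0],"spin":0},{"offset":[0.0045,0,0],"spin":0},{"offset":[0.005,0,0],"spin":0}]'
```

```text
clock: 6.47
eef_pos: [514.9, 35.7, 29.1]
eef_rot: [-3.142, 0.005, 3.138]
wrist_force: [-0.8, -0.9, 0.1]
finger_gap: 0.3
```

```bash
python3 -m crank '[{"offset":[0.0007,0,0],"spin":0},{"offset":[0.0014,0,0],"spin":0},{"offset":[0.002,0,0],"spin":0},{"offset":[0.0025,0,0],"spin":0},{"offset":[0.003,0,0],"spin":0},{"offset":[0.003,0,0],"spin":0},{"offset":[0.003,0,0],"spin":0},{"offset":[0.003,0,0],"spin":0}]'
```

```text
clock: 7.13
eef_pos: [518.0, 35.7, 29.1]
eef_rot: [-3.142, 0.006, 3.138]
wrist_force: [0.2, 0.2, -0.5]
finger_gap: 0.4
```

```bash
python3 -m crank '[{"offset":[0.0007,0,0],"spin":0},{"offset":[0.0015,0,0],"spin":0},{"offset":[0.002,0,0],"spin":0},{"offset":[0.003,0,0],"spin":0},{"offset":[0.004,0,0],"spin":0},{"offset":[0.005,0,0],"spin":0},{"offset":[0.006,0,0],"spin":0},{"offset":[0.006,0,0],"spin":0}]'
```

```text
clock: 7.8
eef_pos: [524.3, 35.7, 29.2]
eef_rot: [-3.142, 0.006, 3.138]
wrist_force: [0.3, -0.2, -0.9]
finger_gap: 0.1
```

No resistance well past the nose, so the left one is sliding on. On toward the block.

```bash
python3 -m crank '[{"offset":[0.002,0,0],"spin":0},{"offset":[0.005,0,0],"spin":0},{"offset":[0.008,0,0],"spin":0},{"offset":[0.011,0,0],"spin":0},{"offset":[0.014,0,0],"spin":0},{"offset":[0.017,0,0],"spin":0},{"offset":[0.020,0,0],"spin":0},{"offset":[0.022,0,0],"spin":0}]'
python3 -m crank '[{"offset":[0.001,0,0],"spin":0},{"offset":[0.002,0,0],"spin":0},{"offset":[0.003,0,0],"spin":0},{"offset":[0.004,0,0],"spin":0},{"offset":[0.005,0,0],"spin":0},{"offset":[0.006,0,0],"spin":0},{"offset":[0.007,0,0],"spin":0},{"offset":[0.008,0,0],"spin":0}]'
```

```text
clock: 8.47
eef_pos: [546.7, 35.7, 29.2]
eef_rot: [-3.142, 0.006, 3.138]
wrist_force: [-2.5, -0.6, 0.0]
finger_gap: 0.4
clock: 9.13
eef_pos: [554.8, 35.7, 29.1]
eef_rot: [-3.142, 0.006, 3.138]
wrist_force: [-1.5, 0.3, 0.3]
finger_gap: 0.4
```

```bash
python3 -m crank '[{"offset":[0.0007,0,0],"spin":0},{"offset":[0.0014,0,0],"spin":0},{"offset":[0.002,0,0],"spin":0},{"offset":[0.0027,0,0],"spin":0},{"offset":[0.0034,0,0],"spin":0},{"offset":[0.004,0,0],"spin":0},{"offset":[0.0045,0,0],"spin":0},{"offset":[0.005,0,0],"spin":0}]'
```

```text
clock: 9.8
eef_pos: [559.8, 35.7, 29.1]
eef_rot: [-3.142, 0.006, 3.138]
wrist_force: [-1.4, -0.1, 0.6]
finger_gap: 0.5
```

```bash
python3 -m crank '[{"offset":[0.0005,0,0],"spin":0},{"offset":[0.001,0,0],"spin":0},{"offset":[0.0015,0,0],"spin":0},{"offset":[0.002,0,0],"spin":0},{"offset":[0.0023,0,0],"spin":0},{"offset":[0.0026,0,0],"spin":0},{"offset":[0.003,0,0],"spin":0},{"offset":[0.003,0,0],"spin":0}]'
```

```text
clock: 10.47
eef_pos: [562.9, 35.7, 29.2]
eef_rot: [-3.142, 0.006, 3.138]
wrist_force: [-0.6, -0.0, 0.7]
finger_gap: 0.4
```

```bash
python3 -m crank '[{"offset":[0.0005,0,0],"spin":0},{"offset":[0.001,0,0],"spin":0},{"offset":[0.0015,0,0],"spin":0},{"offset":[0.002,0,0],"spin":0},{"offset":[0.002,0,0],"spin":0},{"offset":[0.002,0,0],"spin":0},{"offset":[0.002,0,0],"spin":0},{"offset":[0.002,0,0],"spin":0}]'
```

```text
clock: 11.13
eef_pos: [563.1, 35.7, 29.2]
eef_rot: [-3.141, 0.002, 3.138]
wrist_force: [-17.1, 0.0, 12.6]
finger_gap: 0.4
```

Left stopped at TCP x=563 with about 17 N against the block, 90 mm of travel: fully home. Backing off to the right one.

```bash
python3 -m crank '[{"offset":[-0.010,0,0],"spin":0},{"offset":[-0.040,0,0.01],"spin":0},{"offset":[-0.075,0,0.03],"spin":0},{"offset":[-0.100,0,0.05],"spin":0},{"offset":[-0.106,-0.035,0.05],"spin":0},{"offset":[-0.106,-0.075,0.05],"spin":0},{"offset":[-0.106,-0.110,0.04],"spin":0},{"offset":[-0.106,-0.110,0.02],"spin":0}]'
python3 -m crank '[{"offset":[0,0,-0.02],"spin":0},{"offset":[0.004,0,-0.020],"spin":0},{"offset":[0.008,0,-0.020],"spin":0},{"offset":[0.012,0,-0.020],"spin":0},{"offset":[0.015,0,-0.020],"spin":0},{"offset":[0.018,0,-0.020],"spin":0},{"offset":[0.021,0,-0.020],"spin":0},{"offset":[0.024,0,-0.020],"spin":0}]'
```

```text
clock: 11.8
eef_pos: [458.7, -79.1, 51.0]
eef_rot: [-3.139, 0.007, 3.135]
wrist_force: [0.8, 1.3, -0.8]
finger_gap: 0.9
clock: 12.47
eef_pos: [483.1, -78.9, 31.4]
eef_rot: [-3.139, 0.008, 3.135]
wrist_force: [-2.2, 0.3, 1.0]
finger_gap: 0.6
```

```bash
python3 -m crank '[{"offset":[-0.004,0,-0.001],"spin":0},{"offset":[-0.004,0.005,-0.002],"spin":0},{"offset":[0,0.005,-0.002],"spin":0},{"offset":[0.003,0.005,-0.002],"spin":0},{"offset":[0.006,0.005,-0.002],"spin":0},{"offset":[0.009,0.005,-0.002],"spin":0},{"offset":[0.012,0.005,-0.002],"spin":0},{"offset":[0.015,0.005,-0.002],"spin":0}]'
python3 -m crank '[{"offset":[0.001,0,0],"spin":0},{"offset":[0.002,0,0],"spin":0},{"offset":[0.003,0,0],"spin":0},{"offset":[0.004,0,0],"spin":0},{"offset":[0.005,0,0],"spin":0},{"offset":[0.006,0,0],"spin":0},{"offset":[0.007,0,0],"spin":0},{"offset":[0.008,0,0],"spin":0}]'
```

```text
clock: 13.13
eef_pos: [498.4, -73.9, 29.4]
eef_rot: [-3.139, 0.008, 3.135]
wrist_force: [-0.7, -1.1, 0.9]
finger_gap: 0.3
clock: 13.8
eef_pos: [506.4, -73.9, 29.4]
eef_rot: [-3.139, 0.007, 3.135]
wrist_force: [-1.1, -0.2, -0.2]
finger_gap: 0.1
```

```bash
python3 -m crank '[{"offset":[0.0006,0,0],"spin":0},{"offset":[0.0012,0,0],"spin":0},{"offset":[0.0018,0,0],"spin":0},{"offset":[0.0024,0,0],"spin":0},{"offset":[0.003,0,0],"spin":0},{"offset":[0.0034,0,0],"spin":0},{"offset":[0.0037,0,0],"spin":0},{"offset":[0.004,0,0],"spin":0}]'
```

```text
clock: 14.47
eef_pos: [510.5, -73.9, 29.4]
eef_rot: [-3.139, 0.007, 3.135]
wrist_force: [-0.6, -0.4, 0.5]
finger_gap: 0.4
```

Expected nose contact at TCP ≈ 513.

```bash
python3 -m crank '[{"offset":[0.0005,0,0],"spin":0},{"offset":[0.001,0,0],"spin":0},{"offset":[0.0015,0,0],"spin":0},{"offset":[0.002,0,0],"spin":0},{"offset":[0.0023,0,0],"spin":0},{"offset":[0.0026,0,0],"spin":0},{"offset":[0.003,0,0],"spin":0},{"offset":[0.003,0,0],"spin":0}]'
```

```text
clock: 15.13
eef_pos: [513.0, -73.9, 29.4]
eef_rot: [-3.139, 0.006, 3.135]
wrist_force: [-5.9, -0.7, 4.4]
finger_gap: 0.5
```

```bash
python3 -m crank '[{"offset":[0.0005,0,0],"spin":0},{"offset":[0.001,0,0],"spin":0},{"offset":[0.0015,0,0],"spin":0},{"offset":[0.002,0,0],"spin":0},{"offset":[0.002,0,0],"spin":0},{"offset":[0.002,0,0],"spin":0},{"offset":[0.002,0,0],"spin":0},{"offset":[0.002,0,0],"spin":0}]'
```

```text
clock: 15.8
eef_pos: [513.2, -73.9, 29.3]
eef_rot: [-3.14, 0.002, 3.135]
wrist_force: [-16.8, 0.0, 12.8]
finger_gap: 0.6
```

Right stopped at TCP x=513, exactly 50 mm short of the left one's stop, so it stopped at the nose and goes in red. Left goes in green. Grasping the right one first.

```bash
python3 -m crank '[{"offset":[-0.008,0,0],"spin":0},{"offset":[-0.010,0,0.030],"spin":0},{"offset":[-0.005,0,0.060],"spin":0},{"offset":[0.025,0,0.065],"spin":0},{"offset":[0.052,0,0.065],"spin":0},{"offset":[0.052,0,0.065],"spin":0},{"offset":[0.052,0,0.050],"spin":0},{"offset":[0.052,0,0.040],"spin":0}]' 0.76 25
python3 - <<'E'
from h import *
t=manip.camera('top');im=t['pixels'][140:280,225:345,::-1]
w=manip.camera('wrist')['pixels'][:,:,::-1]
cv2.imwrite('pics/p5.png',np.hstack([cv2.resize(im,(360,420),interpolation=cv2.INTER_CUBIC),cv2.resize(w,(440,420))]))
E
```

```text
clock: 16.47
eef_pos: [564.9, -73.8, 68.4]
eef_rot: [-3.14, 0.002, 3.135]
wrist_force: [-0.6, -0.2, -0.1]
finger_gap: 50.4
```

View pics/p5.png

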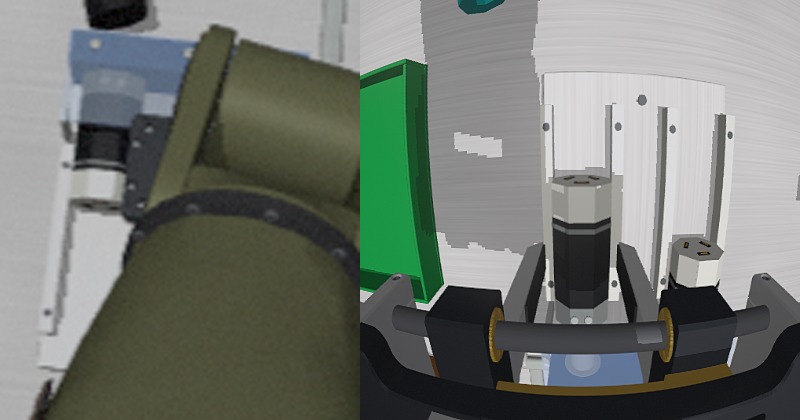

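Top view: the left connector is under the guard up to the block. Wrist view: the fingers straddle the right connector (x≈580), the gap still opening. Wait, then descend and close.

```bash
python3 -m crank '[{"offset":[0,0,0],"spin":0},{"offset":[0,0,0],"spin":0},{"offset":[0,0,0],"spin":0},{"offset":[0,0,0],"spin":0},{"offset":[0,0,-0.010],"spin":0},{"offset":[0,0,-0.022],"spin":0},{"offset":[0,0,-0.034],"spin":0},{"offset":[0,0,-0.037],"spin":0}]'
python3 -m crank '[{"offset":[0,0,0],"spin":0},{"offset":[0,0,0],"spin":0},{"offset":[0,0,0],"spin":0},{"offset":[0,0,0],"spin":0},{"offset":[0,0,0],"spin":0},{"offset":[0,0,0],"spin":0},{"offset":[0,0,0],"spin":0},{"offset":[0,0,0],"spin":0}]' 0.3 25
```

```text
clock: 17.23
eef_pos: [562.8, -73.5, 27.8]
eef_rot: [-3.141, -0.005, 3.135]
wrist_force: [-3.5, 1.2, 14.6]
finger_gap: 71.6
clock: 17.9
eef_pos: [563.5, -73.5, 28.2]
eef_rot: [-3.141, -0.003, 3.135]
wrist_force: [-0.7, 0.5, 8.8]
finger_gap: 47.8
```

Tips rested lightly on the rail tops (9–15 N); gap 47.8 mm means gripped. Draw back, then lift.

```bash
python3 -m crank '[{"offset":[-0.002,0,0.002],"spin":0},{"offset":[-0.010,0,0.002],"spin":0},{"offset":[-0.020,0,0.002],"spin":0},{"offset":[-0.030,0,0.003],"spin":0},{"offset":[-0.040,0,0.010],"spin":0},{"offset":[-0.050,0,0.035],"spin":0},{"offset":[-0.060,0.010,0.065],"spin":0},{"offset":[-0.070,0.030,0.095],"spin":0}]'
python3 - <<'E'
from h import *
p=manip.camera('wrist');save(p,'w6.png');print(manip.read_state()['finger_gap'])
E
```

```text
clock: 18.57
eef_pos: [491.7, -44.3, 123.2]
eef_rot: [-3.141, -0.006, 3.133]
wrist_force: [1.1, 1.4, -0.9]
finger_gap: 47.7
47.58116093313945
```

View pics/w6.png

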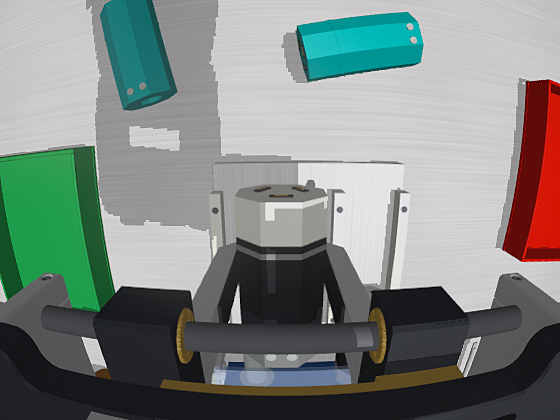

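The right connector is held squarely (wrist image (285,260)). Carry it to the red tray.

```bash
python3 -m crank '[{"offset":[-0.006,0.030,0],"spin":0},{"offset":[-0.012,0.065,0],"spin":0},{"offset":[-0.018,0.100,0],"spin":0},{"offset":[-0.024,0.135,0],"spin":0},{"offset":[-0.030,0.170,0],"spin":0},{"offset":[-0.036,0.205,0],"spin":0},{"offset":[-0.042,0.240,0],"spin":0},{"offset":[-0.048,0.275,0],"spin":0}]'
python3 -m crank '[{"offset":[0,0.030,0],"spin":0},{"offset":[0,0.060,0],"spin":0},{"offset":[0,0.079,-0.005],"spin":0},{"offset":[0,0.079,-0.030],"spin":0},{"offset":[0,0.079,-0.055],"spin":0},{"offset":[0,0.079,-0.065],"spin":0},{"offset":[0,0.079,-0.065],"spin":0},{"offset":[0,0.079,-0.065],"spin":0}]'
python3 - <<'E'
from h import *
w=manip.camera('wrist');t=manip.camera('scene')
a=cv2.resize(t['pixels'][120:260,180:400],(440,280));b=cv2.resize(w['pixels'],(373,280))
cv2.imwrite('pics/p7.png',np.hstack([a,b])[:,:795,::-1])
E
```

```text
clock: 19.28
eef_pos: [443.3, 235.0, 128.3]
eef_rot: [-3.14, 0.0, 3.135]
wrist_force: [1.0, -0.4, -2.1]
finger_gap: 48.1
clock: 19.95
eef_pos: [443.2, 313.7, 63.6]
eef_rot: [-3.14, -0.0, 3.135]
wrist_force: [0.5, 0.3, -1.5]
finger_gap: 47.4
```

View pics/p7.png

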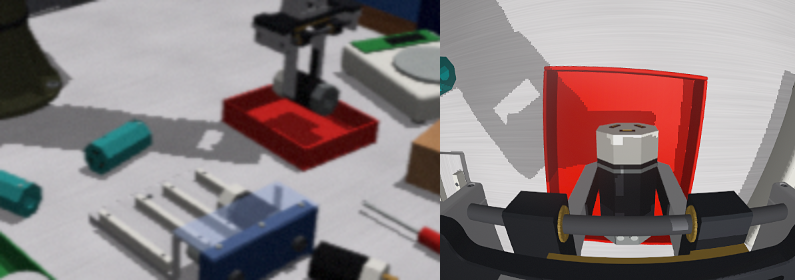

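The connector is centred over the red tray in both views. Lower.

```bash
python3 -m crank '[{"offset":[0,0,-0.012],"spin":0},{"offset":[0,0,-0.024],"spin":0},{"offset":[0,0,-0.034],"spin":0},{"offset":[0,0,-0.038],"spin":0},{"offset":[0,0,-0.040],"spin":0},{"offset":[0,0,-0.041],"spin":0},{"offset":[0,0,-0.042],"spin":0},{"offset":[0,0,-0.042],"spin":0}]'
```

```text
clock: 20.72
eef_pos: [444.1, 314.3, 22.8]
eef_rot: [-3.141, 0.002, 3.135]
wrist_force: [0.6, 0.3, -2.4]
finger_gap: 47.8
```

```bash
python3 -m crank '[{"offset":[0,0,-0.0005],"spin":0},{"offset":[0,0,-0.001],"spin":0},{"offset":[0,0,-0.0015],"spin":0},{"offset":[0,0,-0.002],"spin":0},{"offset":[0,0,-0.0025],"spin":0},{"offset":[0,0,-0.003],"spin":0},{"offset":[0,0,-0.003],"spin":0},{"offset":[0,0,-0.003],"spin":0}]'
```

```text
clock: 21.38
eef_pos: [444.2, 314.3, 20.2]
eef_rot: [-3.142, 0.003, 3.135]
wrist_force: [-1.7, -1.0, 4.6]
finger_gap: 47.8
```

```bash
python3 -m crank '[{"offset":[0,0,0],"spin":0},{"offset":[0,0,0],"spin":0},{"offset":[0,0,0],"spin":0},{"offset":[0,0,0],"spin":0},{"offset":[0,0,0.020],"spin":0},{"offset":[0,0,0.050],"spin":0},{"offset":[0,0,0.080],"spin":0},{"offset":[0.010,-0.010,0.105],"spin":0}]' 0.74 25
python3 -m crank '[{"offset":[0.020,-0.035,0],"spin":0},{"offset":[0.040,-0.070,0],"spin":0},{"offset":[0.060,-0.105,0],"spin":0},{"offset":[0.080,-0.140,0],"spin":0},{"offset":[0.100,-0.175,0],"spin":0},{"offset":[0.120,-0.210,0],"spin":0},{"offset":[0.135,-0.245,0],"spin":0},{"offset":[0.145,-0.265,0],"spin":0}]'
```

```text
clock: 22.05
eef_pos: [453.5, 305.3, 127.1]
eef_rot: [3.141, 0.003, 3.136]
wrist_force: [-0.2, 0.0, -0.5]
finger_gap: 69.4
clock: 22.72
eef_pos: [599.4, 36.8, 126.9]
eef_rot: [3.141, 0.003, 3.134]
wrist_force: [0.3, 0.4, 0.2]
finger_gap: 69.5
```

```bash
python3 -m crank '[{"offset":[-0.002,-0.001,-0.025],"spin":0},{"offset":[-0.002,-0.001,-0.050],"spin":0},{"offset":[-0.002,-0.001,-0.070],"spin":0},{"offset":[-0.002,-0.001,-0.084],"spin":0},{"offset":[-0.002,-0.001,-0.092],"spin":0},{"offset":[-0.002,-0.001,-0.095],"spin":0},{"offset":[-0.002,-0.001,-0.095],"spin":0},{"offset":[-0.002,-0.001,-0.095],"spin":0}]'
python3 -m crank '[{"offset":[0,0,0],"spin":0},{"offset":[0,0,0],"spin":0},{"offset":[0,0,0],"spin":0},{"offset":[0,0,0],"spin":0},{"offset":[0,0,0],"spin":0},{"offset":[0,0,0],"spin":0},{"offset":[0,0,0],"spin":0},{"offset":[0,0,0],"spin":0}]' 0.3 30
```

```text
clock: 23.38
eef_pos: [597.8, 35.9, 32.7]
eef_rot: [3.141, 0.004, 3.134]
wrist_force: [0.6, 0.3, 0.3]
finger_gap: 69.5
clock: 24.05
eef_pos: [598.1, 36.1, 33.3]
eef_rot: [3.141, 0.005, 3.134]
wrist_force: [-1.6, 1.8, 5.9]
finger_gap: 47.4
```

Gripped. Draw straight back off the pin.

```bash
python3 -m crank '[{"offset":[-0.003,0,0],"spin":0},{"offset":[-0.008,0,0],"spin":0},{"offset":[-0.014,0,0],"spin":0},{"offset":[-0.020,0,0],"spin":0},{"offset":[-0.026,0,0],"spin":0},{"offset":[-0.032,0,0],"spin":0},{"offset":[-0.038,0,0],"spin":0},{"offset":[-0.044,0,0],"spin":0}]'
python3 -m crank '[{"offset":[-0.006,0,0],"spin":0},{"offset":[-0.014,0,0],"spin":0},{"offset":[-0.022,0,0],"spin":0},{"offset":[-0.030,0,0],"spin":0},{"offset":[-0.036,0,0.005],"spin":0},{"offset":[-0.040,0,0.025],"spin":0},{"offset":[-0.042,0,0.055],"spin":0},{"offset":[-0.042,0,0.085],"spin":0}]'
python3 - <<'E'
from h import *
w=manip.camera('wrist');t=manip.camera('scene')
a=cv2.resize(t['pixels'][120:260,180:400],(440,280));b=cv2.resize(w['pixels'],(373,280))[:,:355]
cv2.imwrite('pics/p8.png',np.hstack([a,b])[:,:,::-1])
E
```

```text
clock: 24.72
eef_pos: [553.5, 36.1, 33.3]
eef_rot: [3.141, 0.005, 3.134]
wrist_force: [2.7, 2.7, 0.6]
finger_gap: 47.8
clock: 25.38
eef_pos: [509.7, 35.8, 118.8]
eef_rot: [3.142, 0.002, 3.134]
wrist_force: [0.3, 0.5, -1.9]
finger_gap: 48.1
```

View pics/p8.png

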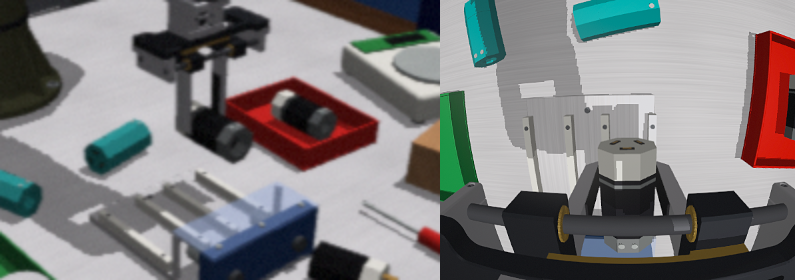

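The first lies flat in the red tray (scene crop (303,112)). The second is held clear of the gauge. Carry it to green.

```bash
python3 -m crank '[{"offset":[-0.001,-0.030,0.005],"spin":0},{"offset":[-0.002,-0.065,0.005],"spin":0},{"offset":[-0.004,-0.100,0.005],"spin":0},{"offset":[-0.006,-0.135,0.005],"spin":0},{"offset":[-0.008,-0.170,0.005],"spin":0},{"offset":[-0.010,-0.205,0.005],"spin":0},{"offset":[-0.010,-0.240,0.005],"spin":0},{"offset":[-0.010,-0.275,0.005],"spin":0}]'
python3 -m crank '[{"offset":[0,-0.030,0],"spin":0},{"offset":[0,-0.060,0],"spin":0},{"offset":[0,-0.080,0],"spin":0},{"offset":[0,-0.082,-0.010],"spin":0},{"offset":[0,-0.082,-0.030],"spin":0},{"offset":[0,-0.082,-0.055],"spin":0},{"offset":[0,-0.082,-0.055],"spin":0},{"offset":[0,-0.082,-0.055],"spin":0}]'
python3 - <<'E'
from h import *
w=manip.camera('wrist');t=manip.camera('scene')
a=cv2.resize(t['pixels'][180:320,60:280],(440,280));b=cv2.resize(w['pixels'],(373,280))[:,:355]
cv2.imwrite('pics/p9.png',np.hstack([a,b])[:,:,::-1])
E
```

```text
clock: 26.15
eef_pos: [501.3, -240.7, 126.8]
eef_rot: [3.141, 0.009, 3.134]
wrist_force: [0.5, 0.3, -2.1]
finger_gap: 47.8
clock: 26.82
eef_pos: [500.4, -321.7, 70.5]
eef_rot: [3.139, 0.006, 3.134]
wrist_force: [0.6, 0.4, -1.4]
finger_gap: 47.5
```

View pics/p9.png

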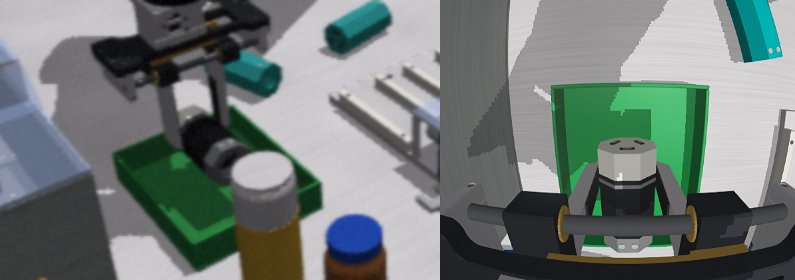

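Centred over the green tray. Lower.

```bash
python3 -m crank '[{"offset":[0,0,-0.012],"spin":0},{"offset":[0,0,-0.024],"spin":0},{"offset":[0,0,-0.034],"spin":0},{"offset":[0,0,-0.039],"spin":0},{"offset":[0,0,-0.041],"spin":0},{"offset":[0,0,-0.042],"spin":0},{"offset":[0,0,-0.043],"spin":0},{"offset":[0,0,-0.043],"spin":0}]'
python3 -m crank '[{"offset":[0,0,-0.0005],"spin":0},{"offset":[0,0,-0.001],"spin":0},{"offset":[0,0,-0.0015],"spin":0},{"offset":[0,0,-0.002],"spin":0},{"offset":[0,0,-0.0023],"spin":0},{"offset":[0,0,-0.0025],"spin":0},{"offset":[0,0,-0.0025],"spin":0},{"offset":[0,0,-0.0025],"spin":0}]'
```

```text
clock: 27.58
eef_pos: [501.8, -322.7, 30.0]
eef_rot: [-3.141, 0.01, 3.134]
wrist_force: [0.2, -0.5, -1.7]
finger_gap: 48.0
clock: 28.25
eef_pos: [501.8, -322.7, 27.5]
eef_rot: [-3.141, 0.01, 3.134]
wrist_force: [-0.2, -0.3, -2.9]
finger_gap: 47.3
```

```bash
python3 -m crank '[{"offset":[0,0,-0.0005],"spin":0},{"offset":[0,0,-0.001],"spin":0},{"offset":[0,0,-0.0015],"spin":0},{"offset":[0,0,-0.002],"spin":0},{"offset":[0,0,-0.0023],"spin":0},{"offset":[0,0,-0.0025],"spin":0},{"offset":[0,0,-0.0025],"spin":0},{"offset":[0,0,-0.0025],"spin":0}]'
```

```text
clock: 28.92
eef_pos: [501.9, -322.7, 25.3]
eef_rot: [-3.141, 0.01, 3.134]
wrist_force: [-0.9, 2.5, 3.1]
finger_gap: 48.0
```

Touchdown. Release and rise clear.

```bash
python3 -m crank '[{"offset":[0,0,0],"spin":0},{"offset":[0,0,0],"spin":0},{"offset":[0,0,0],"spin":0},{"offset":[0,0,0],"spin":0},{"offset":[0,0,0.020],"spin":0},{"offset":[0,0,0.050],"spin":0},{"offset":[0,0,0.085],"spin":0},{"offset":[0,0,0.125],"spin":0}]' 0.74 25
python3 -m crank '[{"offset":[-0.020,0.020,0.02],"spin":0},{"offset":[-0.040,0.050,0.04],"spin":0},{"offset":[-0.060,0.080,0.06],"spin":0},{"offset":[-0.080,0.110,0.08],"spin":0},{"offset":[-0.100,0.140,0.1],"spin":0},{"offset":[-0.120,0.170,0.1],"spin":0},{"offset":[-0.130,0.190,0.1],"spin":0},{"offset":[-0.130,0.190,0.1],"spin":0}]'
python3 - <<'E'
from h import *
t=manip.camera('top');sc=manip.camera('scene')
a=cv2.resize(t['pixels'][80:360,60:480],(420,280));b=cv2.resize(sc['pixels'][120:330,100:450],(467,280))[:,:380]
cv2.imwrite('pics/p10.png',np.hstack([a,b])[:,:,::-1])
for p in (t,sc): print([(np.round(d['location']).tolist(),round(d['conf'],2)) for d in manip.search_frame(p,'connector_1')])
E
```

```text
clock: 29.58
eef_pos: [501.2, -322.3, 150.6]
eef_rot: [3.14, 0.008, 3.134]
wrist_force: [0.2, -0.7, 0.7]
finger_gap: 69.7
clock: 30.25
eef_pos: [369.9, -129.9, 251.4]
eef_rot: [3.141, 0.01, 3.136]
wrist_force: [0.3, -1.0, -0.1]
finger_gap: 69.6
[([453.0, 306.0, 48.0], 0.89), ([342.0, 24.0, 47.0], 0.82), ([524.0, -315.0, 50.0], 0.65), ([296.0, -167.0, 43.0], 0.61)]
[([356.0, 8.0, 42.0], 0.95), ([354.0, -186.0, 39.0], 0.84), ([531.0, -336.0, 47.0], 0.81), ([468.0, 298.0, 40.0], 0.57)]
```

View pics/p10.png

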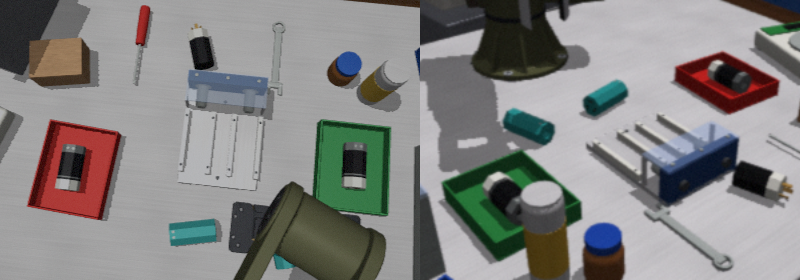

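Both connectors lie flat and centred in their trays: red at (70,167), green at (353,165). The channels are empty, the bystanders unmoved and the robot is clear.

```bash
python3 -c "
from cell import manip
print(manip.sign_off())"
```

```text
the job is handed in; nothing more can be done
None
```

I tested both black connectors on the gauge, sorted them into the trays and handed the job in at about 30 s of the 64 s allowed.

- **Left connector:** it slid fully onto its pin and stopped at tool x = 563 mm with about 17 N against the block. It is sound, so it went in the green tray.
- **Right connector:** it stopped at tool x = 513 mm with about 17 N, exactly 50 mm short, at the nose of its pin. It is undersize, so it went in the red tray.
- **Order:** both stayed where they stopped until both had been tried. I then drew each back lengthwise, clear of the guard, before lifting it.

**Last checks:** the final top and scene pictures show both connectors flat and near the middle of their trays, with the gauge empty. The turquoise look-alikes and the other items appear where they were. The network's low top-view reading for one turquoise piece came while the arm partly hid it; the scene view agrees with the start to about 3 mm. The gripper was open and clear of everything.

**One slip:** while I was gripping the right connector, the fingertips touched the rail tops with about 15 N, well under the limits.

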